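# Find the rocking bin lid and press it home

## Task

One of the four lidded blue stock bins has a lid that is not home. Press down on an end of the lids, one after another, until you find the one that rocks, then press that lid on its middle until it is fully home. Only press with closed fingertips: do not pull up any lid, and leave the loose things around the bins where they are.

Things in the scene. Friction and masses are not known exactly. Their poses are not given: they have to be found in the camera images.
- lid_a (a point): Centre of the flat top of one of four identical plain grey lids (112 x 62 x 5 mm plate, with a 10 mm skirt) on four identical blue stock bins that are fixed to the bench. x runs along the lid's long side, y across, z up. Lid tops start about 59 to 65 mm above the bench (the bins' feet differ, so height does not tell which is loose). A thin ring in the middle and ribbed strips 42 mm either side of it mark where to press; nothing stands up from the top.
- seat_a (a joint): How far this lid has gone down in its bin, m, 0 at the start for all four (negative: pulled up). Three lids are already home and go down no further than about 0.3 mm. The loose one goes down 4 mm to its stop; it does so under a push of about 8 N (use 10 to 20 N) on its middle and stays where it is pushed.
- rock_a (a joint): End-to-end tilt of this lid, rad, about its short middle line; 0 is level; positive when its +x end is down. Three lids keep within about 0.005. The loose one, pushed at one end, dips there about 4 mm (0.09 rad) under about 1.5 N, then that end stands on a ledge, and it springs level when let go; a light push (under 15 N) on its ribbed end strip does not seat it. Once home it rocks no more (under 0.02 even if pushed hard at an end).
- lid_b (a point): Centre of the flat top of one of four identical plain grey lids (112 x 62 x 5 mm plate, with a 10 mm skirt) on four identical blue stock bins that are fixed to the bench. x runs along the lid's long side, y across, z up. Lid tops start about 59 to 65 mm above the bench (the bins' feet differ, so height does not tell which is loose). A thin ring in the middle and ribbed strips 42 mm either side of it mark where to press; nothing stands up from the top.
- seat_b (a joint): How far this lid has gone down in its bin, m, 0 at the start for all four (negative: pulled up). Three lids are already home and go down no further than about 0.3 mm. The loose one goes down 4 mm to its stop; it does so under a push of about 8 N (use 10 to 20 N) on its middle and stays where it is pushed.
- rock_b (a joint): End-to-end tilt of this lid, rad, about its short middle line; 0 is level; positive when its +x end is down. Three lids keep within about 0.005. The loose one, pushed at one end, dips there about 4 mm (0.09 rad) under about 1.5 N, then that end stands on a ledge, and it springs level when let go; a light push (under 15 N) on its ribbed end strip does not seat it. Once home it rocks no more (under 0.02 even if pushed hard at an end).
- lid_c (a point): Centre of the flat top of one of four identical plain grey lids (112 x 62 x 5 mm plate, with a 10 mm skirt) on four identical blue stock bins that are fixed to the bench. x runs along the lid's long side, y across, z up. Lid tops start about 59 to 65 mm above the bench (the bins' feet differ, so height does not tell which is loose). A thin ring in the middle and ribbed strips 42 mm either side of it mark where to press; nothing stands up from the top.
- seat_c (a joint): How far this lid has gone down in its bin, m, 0 at the start for all four (negative: pulled up). Three lids are already home and go down no further than about 0.3 mm. The loose one goes down 4 mm to its stop; it does so under a push of about 8 N (use 10 to 20 N) on its middle and stays where it is pushed.
- rock_c (a joint): End-to-end tilt of this lid, rad, about its short middle line; 0 is level; positive when its +x end is down. Three lids keep within about 0.005. The loose one, pushed at one end, dips there about 4 mm (0.09 rad) under about 1.5 N, then that end stands on a ledge, and it springs level when let go; a light push (under 15 N) on its ribbed end strip does not seat it. Once home it rocks no more (under 0.02 even if pushed hard at an end).
- lid_d (a point): Centre of the flat top of one of four identical plain grey lids (112 x 62 x 5 mm plate, with a 10 mm skirt) on four identical blue stock bins that are fixed to the bench. x runs along the lid's long side, y across, z up. Lid tops start about 59 to 65 mm above the bench (the bins' feet differ, so height does not tell which is loose). A thin ring in the middle and ribbed strips 42 mm either side of it mark where to press; nothing stands up from the top.
- seat_d (a joint): How far this lid has gone down in its bin, m, 0 at the start for all four (negative: pulled up). Three lids are already home and go down no further than about 0.3 mm. The loose one goes down 4 mm to its stop; it does so under a push of about 8 N (use 10 to 20 N) on its middle and stays where it is pushed.
- rock_d (a joint): End-to-end tilt of this lid, rad, about its short middle line; 0 is level; positive when its +x end is down. Three lids keep within about 0.005. The loose one, pushed at one end, dips there about 4 mm (0.09 rad) under about 1.5 N, then that end stands on a ledge, and it springs level when let go; a light push (under 15 N) on its ribbed end strip does not seat it. Once home it rocks no more (under 0.02 even if pushed hard at an end).
- collar_1: Loose steel shaft collar, a ring 38 mm across, 14 mm high; origin at the centre of its underside. A bystander: leave it alone.
- collar_2: Loose dark steel shaft collar, a ring 36 mm across, 18 mm high; origin at the centre of its underside. A bystander: leave it alone.
- collar_3: Loose dark steel shaft collar, a ring 38 mm across, 13 mm high; origin at the centre of its underside. A bystander: leave it alone.
- big_collar: Loose dark steel shaft collar, a ring 72 mm across, 22 mm high; origin at the centre of its underside. A bystander: leave it alone.
- spanner: Loose steel spanner, 170 mm long, lying flat; origin at the centre of its underside (roughly its middle). A bystander: leave it alone.
- oil_bottle: Loose white plastic bottle, 52 mm across, 130 mm high, standing; origin at the centre of its underside. A bystander: leave it alone.
- stock_carton: Loose cardboard carton, 75 x 55 x 45 mm; origin at the centre of its underside. A bystander: leave it alone.

How it is judged:
By the outcome, as a careful person would: the job done as asked, in the order asked, and still so for the second after the job is handed in, with the robot touching nothing.
It also fails if it takes over 45 s, if anything falls off the work surface, if the arm or the gripper's body presses on something with over 40 N, if the wrist force passes 120 N, or if a joint passes its speed limit or range.

## Robot

A 7-joint arm with a two-finger parallel gripper is mounted at the origin on the work surface. World frame = base frame: x ahead of the robot, y to its left, z up, the work surface at z = 0. Lengths are in m, angles in rad, forces in N, time in s.
With the tool pointing down it reaches from about 0.4 to 0.85 m from the base axis. Payload 10.4 kg.
Tool frame: the origin (TCP) lies midway between the tips of the shut fingers; the grasp point (between the pads) lies 19 mm behind it; z points along the fingers, y is the direction in which the jaws open and shut (so a half turn about z gives the same grasp; the last joint's range is limited). The gripper opens to 85 mm and grips with 20 to 120 N. Pads are 22 mm wide; open, the fingers measure 114 mm over their backs; the gripper's body (76 mm by 85 mm) begins 54 mm behind the grasp point. The pads swing forward as they close: fully open they stand 13 mm farther back than shut.
Start: joints at [1.318, 0.332, -0.065, 1.46, 0.022, 1.35, -0.088], TCP at [0.142, -0.609, 0.231] pointing down, gripper open.
Joint ranges: [-2.6, 2.6], [-0.5, 2.12], [-1.47, 1.34], [0.16, 2.42], [-1.27, 4.41], [0.06, 2.06], [-2.6, 2.6]. Speed limits (rad/s): [2.22, 2.22, 2.79, 2.79, 3.14, 3.14, 3.14].

## Interface

Orientations are given as a unit quaternion [x, y, z, w].
In Python, from workcell import get_obs, camera, calibration, hand_in gives the robot as it stands.
- The arm moves only by the shell command python3 -m handwheel 'ROWS' [FORCE]. ROWS is JSON, a list of rows, each an object with "jaw": the finger opening in mm, from 0 to 85.4; "delta_pos": the shift along the tool's x, y, z scaled (see below), a list of three; "turn": the turn about the tool's z scaled (see below). In form: [{"jaw": jaw, "delta_pos": [tx, ty, tz], "turn": turn}, ...]. A call has 1 to 10 rows; each row is the pose to reach, as a shift and turn from the pose commanded when the call began, along the tool's axes at that moment, turning the shorter way round; what a row does not reach only later rows make up. The controller multiplies each number of a shift by 1 m and each number of a turn by pi rad. A row lasts 1/12 s, in which the tool goes at most 41.7 mm and 7.16 degrees, less where a joint would pass 70% of its speed; a pose out of reach is approached as far as the arm can. A call with a number of a shift or a turn outside -1 to 1 is refused whole. A call with a gripper value outside its range is refused whole. The fingers move at their own pace and stop on an object; FORCE is the grip in N (left out, the last holds). Time passes only in rows, so rows that repeat a pose let the fingers close. It gives the time, the measured TCP pose, the force and the opening at its end, in the units of the state.
- get_obs(): the state, without advancing time (a new reading comes with each control period).
- camera(name): name is "scene" or "top" or "wrist"; returns the picture (480x640x3 uint8, red, green, blue); there is no depth.
- calibration(name): a dict with "mtx" (3x3 intrinsics, pixels), "rvec" (rotation vector, rad) and "tvec" (3), from world to camera coordinates, as OpenCV has them. Camera axes: x right, y down, z forward; pixel columns grow to the right and rows downward; lengths in m; the calibration is good to about 2 mm. A picture is of the moment at which its call begins: read the wrist's pose just before it. calibration takes no time and is no camera call; for the wrist camera it gives the pose at the moment of the call.
- hand_in(): hands the job in, once; it reports no verdict.
The state is a dict: "clock": time; "joint_pos": joint angles; "joint_velocities": joint speeds; "tau": joint torques, N m; "position": TCP position; "ee_rot": TCP orientation; "ft_force": force on the tool from outside, world axes, zero at the start; "torque": the same for the moment, N m; "grip_width": opening from 0.0 (shut) to 1.0 (fully open).
Only numpy, scipy, OpenCV 4.12 (cv2) and the standard library are available. Lean on these libraries where they do the work, as an engineer would, in place of code of your own. Each camera call takes 0.05 s, during which the arm holds its last target.

## Working session

There is one attempt and no reset: what is moved stays moved. The work goes in short steps, Python scripts to look and compute and a shell command to move; the robot and the scene stay as the last step left them, time stands still between calls to the robot, and variables do not carry over. Pictures are saved under pics/ and viewed, and the job is handed in when it is done.

```bash
mkdir -p pics; ls; python3 - <<'E'
from workcell import *
import cv2
o=get_obs()
print({k:o[k] for k in o})
for n in("scene","top","wrist"):
    c=calibration(n);print(n,c)
    cv2.imwrite(f"pics/{n}0.png",camera(n)[:,:,::-1])
E
```

```text
pics
{'clock': 0.0, 'joint_pos': array([ 1.31841048,  0.33287944, -0.06471232,  1.46094538,  0.021601  ,
        1.34992077, -0.08848289]), 'joint_velocities': array([ 0.00042051, -0.0010025 , -0.00228512,  0.00110567,  0.00028045,
       -0.00160377, -0.00030852]), 'tau': array([ 8.39709155e-04, -6.25450444e+01,  4.92709712e-02, -3.91616285e+01,
        1.60459121e-02,  9.43947409e-03,  5.08160298e-06]), 'position': array([ 0.14226864, -0.60819659,  0.23050931]), 'ee_rot': array([ 9.93403933e-01,  1.14665145e-01, -1.16020265e-04, -7.19341243e-04]), 'ft_force': array([0.06748638, 0.2397689 , 0.19358318]), 'torque': array([-0.03331947, -0.02684478, -0.01209115]), 'grip_width': 0.9960624956205962}
scene {'mtx': array([[561.88596654,   0.        , 322.90466011],
       [  0.        , 561.88596654, 230.19277423],
       [  0.        ,   0.        ,   1.        ]]), 'rvec': array([ 1.12670031,  2.34802604, -1.03613609]), 'tvec': array([ 0.36255175, -0.26434345,  1.47004706])}
top {'mtx': array([[534.16389886,   0.        , 326.94839637],
       [  0.        , 534.16389886, 244.87800421],
       [  0.        ,   0.        ,   1.        ]]), 'rvec': array([ 2.16225274, -2.10536794,  0.20297867]), 'tvec': array([-0.02931444,  0.57611337,  0.87075464])}
wrist {'mtx': array([[355.98762466,   0.        , 320.23943809],
       [  0.        , 355.98762466, 248.82615469],
       [  0.        ,   0.        ,   1.        ]]), 'rvec': array([-2.25749471,  1.79189856,  0.28490056]), 'tvec': array([-0.62537888, -0.039406  ,  0.37937719])}
```

View pics/scene0.png

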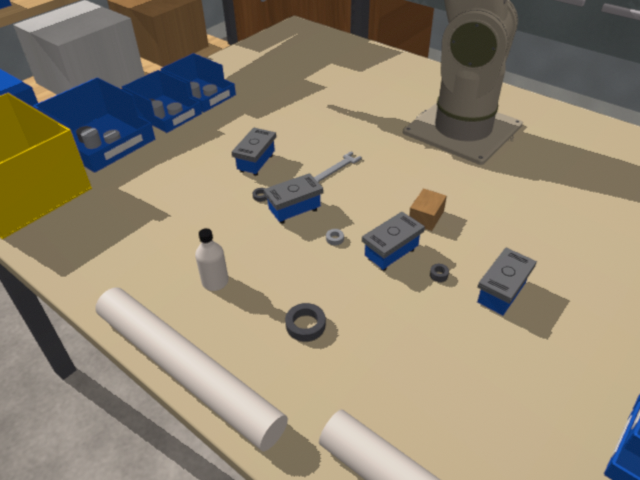

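View pics/top0.png

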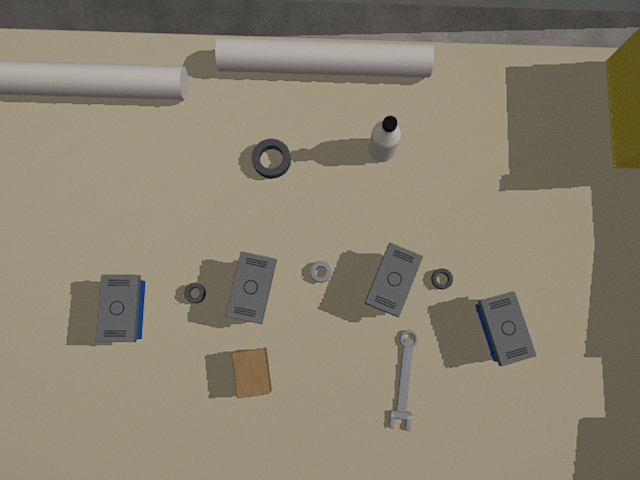

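View pics/wrist0.png

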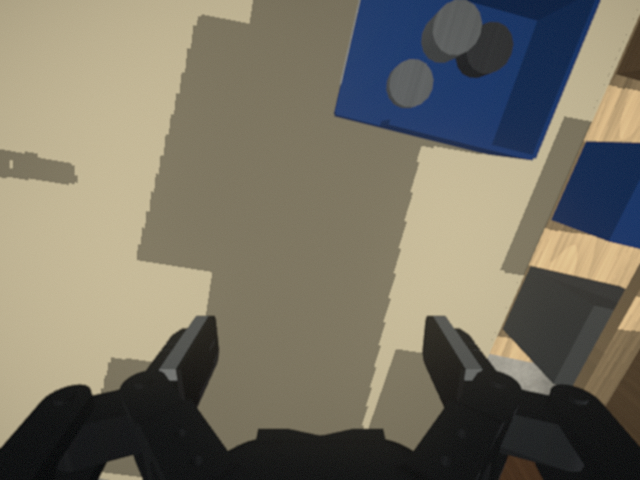

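```bash
cat > h.py <<'E'
import numpy as np,cv2
from workcell import *
def ray(n,uv):
    c=calibration(n);R,_=cv2.Rodrigues(np.array(c['rvec']));t=np.array(c['tvec']).reshape(3)
    d=R.T@np.linalg.solve(c['mtx'],[uv[0],uv[1],1.]);return -R.T@t,d/np.linalg.norm(d)
def plane(n,uv,z):
    o,d=ray(n,uv);return o+d*(z-o[2])/d[2]
def tri(a,b):
    (o1,d1),(o2,d2)=a,b
    s=np.linalg.lstsq(np.c_[d1,-d2],o2-o1,rcond=None)[0]
    p,q=o1+d1*s[0],o2+d2*s[1];return (p+q)/2,np.linalg.norm(p-q)
def strips(n,im): pass
E
python3 - <<'E'
from h import *
im=cv2.imread('pics/top0.png').astype(int)
sp=im.max(2)-im.min(2); m=((sp<22)&(im.max(2)>60)&(im.max(2)<135)).astype(np.uint8)*255
m[:200]=0
m=cv2.morphologyEx(m,cv2.MORPH_CLOSE,np.ones((5,5)));m=cv2.morphologyEx(m,cv2.MORPH_OPEN,np.ones((5,5)))
cv2.imwrite('pics/m.png',m)
sc=[(508,271),(393,231),(293,188),(259,137)]
R=[]
for c in cv2.findContours(m,0,2)[0]:
    if cv2.contourArea(c)<1500: continue
    r=cv2.minAreaRect(c);R.append(r)
R.sort(key=lambda r:r[0][0])
def go(sc):
  for r,s in zip(R,sc):
    p,g=tri(ray('top',r[0]),ray('scene',s))
    b=cv2.boxPoints(r);w=np.array([plane('top',x,.062) for x in b])
    e=[w[1]-w[0],w[2]-w[1]];L=max(e,key=np.linalg.norm)
    print(np.round(r[0],1),p.round(4),'gap',round(g,4),'plane',plane('top',r[0],.062).round(4),[np.linalg.norm(x).round(4) for x in e],'yaw',np.degrees(np.arctan2(L[1],L[0])).round(1))
go(sc)
E
```

```text
[103.4 309.3] [0.4596 0.3425 0.0713] gap 0.0176 plane [0.4558 0.3544 0.062 ] [np.float64(0.1223), np.float64(0.1159)] yaw 2.4
[223.4 287.9] [0.5052 0.1384 0.0835] gap 0.0374 plane [0.4967 0.1579 0.062 ] [np.float64(0.1326), np.float64(0.1572)] yaw -99.8
[365.3 285. ] [ 0.5199 -0.0964  0.0772] gap 0.0439 plane [ 0.508  -0.0802  0.062 ] [np.float64(0.2065), np.float64(0.1214)] yaw -77.5
[481.4 331.4] [ 0.4431 -0.278   0.0886] gap 0.0271 plane [ 0.4356 -0.2746  0.062 ] [np.float64(0.161), np.float64(0.1246)] yaw -74.7
```

View pics/m.png

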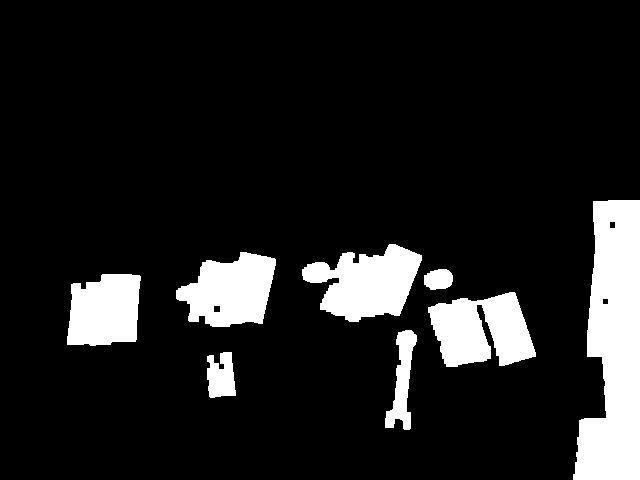

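The mask swallows the bench shadows, so I'll split them by hue (the shadows are warmer) and use matching masks in both views.

```bash
cat >> h.py <<'E'
def lids(n,im,dbg=None):
    im=im.astype(int);d=im[:,:,2]-im[:,:,0] # BGR: R-B
    mx=im.max(2);m=((abs(d)<12)&(mx>50)&(mx<135)).astype(np.uint8)*255
    m=cv2.morphologyEx(m,cv2.MORPH_CLOSE,np.ones((3,3)));m=cv2.morphologyEx(m,cv2.MORPH_OPEN,np.ones((3,3)))
    if dbg: cv2.imwrite(dbg,m)
    out=[]
    for c in cv2.findContours(m,0,2)[0]:
        if 500<cv2.contourArea(c)<6000:
            M=cv2.moments(c);out.append((M['m10']/M['m00'],M['m01']/M['m00'],cv2.contourArea(c),cv2.minAreaRect(c)))
    return out
E
python3 - <<'E'
from h import *
im=cv2.imread('pics/top0.png');print(im[300,90],im[308,100],im[300,220],im[290,240])
for n in('top','scene'):
    for l in lids(n,cv2.imread(f'pics/{n}0.png'),f'pics/m_{n}.png'): print(n,np.round(l[:3],1),np.round(l[3][0],1),np.round(l[3][1],1))
E
```

```text
[ 83  99 106] [94 93 92] [ 84 101 106] [102 103 101]
top [403.6 383.3 911.5] [402.6 381.4] [21.9 94.6]
top [ 507.2  328.3 2441. ] [506.5 328.3] [70.1 38.4]
top [ 117.8  308.1 2555. ] [117.8 308.1] [39.9 69. ]
top [ 250.5  287.4 2381.5] [250.5 287.3] [37.5 67.5]
top [ 393.3  279.5 2316.5] [393.4 279.5] [37.1 65.9]
top [ 270.9  157.4 1100. ] [271.  157.5] [37. 38.]
top [380.2 144.1 636.5] [382.9 142. ] [26.5 38.2]
top [  89.5   91.7 1467.5] [91.  91.7] [182.4   9.4]
top [ 323.8   68.8 1835.5] [323.9  68.7] [214.2  10.1]
scene [ 144.9  427.5 3176. ] [146.8 429.6] [196.3  20.2]
scene [305.  319.3 969. ] [305.5 319. ] [30. 39.]
scene [ 507.2  275.1 1696.5] [506.3 274.4] [40.5 50.3]
scene [ 392.6  234.  1397. ] [393.1 233.9] [29.1 59.3]
scene [ 290.4  191.1 1218.5] [287.7 192.5] [25.  68.5]
scene [253.6 144.3 799.5] [254.  144.5] [23.8 44. ]
scene [462.8 127.6 959.5] [463.6 127.2] [57.  24.8]
scene [436.7  26.  819. ] [436.2  26.2] [66.5 33.5]
scene [214.7  17.7 694. ] [214.6  19. ] [41.4 20.4]
```

```bash
python3 - <<'E'
from h import *
s=cv2.imread('pics/scene0.png');t=cv2.imread('pics/top0.png')
a=[cv2.resize(s[y-32:y+33,x-32:x+33],(300,300),interpolation=cv2.INTER_CUBIC) for x,y in[(508,271),(393,231),(293,188),(259,137)]]
cv2.imwrite('pics/crop.png',np.vstack([np.hstack(a[:2]),np.hstack(a[2:])]))
E
```

```text
(no output)
```

View pics/crop.png

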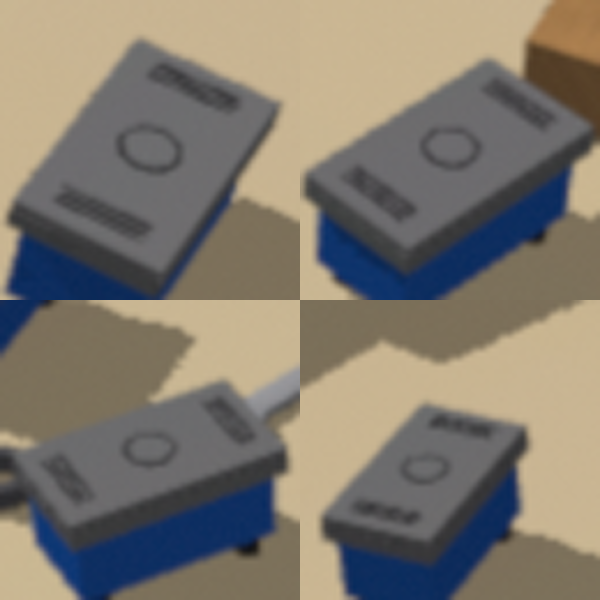

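```bash
python3 - <<'E'
from h import *
sc=[(507.9,271.1),(393.1,230.7),(293.1,187.9),(253.7,141)]
L=sorted([l for l in lids('top',cv2.imread('pics/top0.png')) if 2200<l[2]],key=lambda l:l[0])
o=get_obs();print(o['position'])
for l,s in zip(L,sc):
    r=l[3];p,g=tri(ray('top',r[0]),ray('scene',s))
    w=np.array([plane('top',x,p[2]) for x in cv2.boxPoints(r)])
    e=[w[1]-w[0],w[2]-w[1]];v=max(e,key=np.linalg.norm);v/=np.linalg.norm(v)
    if v[0]<0:v=-v
    print(p.round(4),'gap',round(g,4),[np.linalg.norm(x).round(4) for x in e],'yaw',np.degrees(np.arctan2(v[1],v[0])).round(1),'ends',(p+.042*v).round(4),(p-.042*v).round(4))
E
```

```text
[ 0.1423143  -0.60831736  0.23073547]
[0.4578 0.3325 0.0611] gap 0.0026 [np.float64(1.0), np.float64(0.0671)] yaw 1.4 ends [0.4998 0.3335 0.0611] [0.4158 0.3315 0.0611]
[0.4984 0.1127 0.0639] gap 0.0008 [np.float64(1.0), np.float64(0.0637)] yaw -9.9 ends [0.5398 0.1055 0.0639] [0.457  0.1199 0.0639]
[ 0.5183 -0.1273  0.0644] gap 0.0001 [np.float64(1.0), np.float64(0.0629)] yaw -21.0 ends [ 0.5575 -0.1424  0.0644] [ 0.4791 -0.1123  0.0644]
[ 0.4421 -0.3166  0.0646] gap 0.0014 [np.float64(0.066), np.float64(1.0)] yaw 17.0 ends [ 0.4823 -0.3043  0.0646] [ 0.402  -0.3289  0.0646]
```

The heights (61–65 mm) and the lid sizes agree with what was given. I'll start with the nearest lid, at (0.442, -0.317), pressing its +x end at (0.482, -0.304).

```bash
python3 -m handwheel '[{"jaw":0,"delta_pos":[0.4,-0.2185,0],"turn":0},{"jaw":0,"delta_pos":[0.4,-0.2185,0],"turn":0},{"jaw":0,"delta_pos":[0.4,-0.2185,0],"turn":0},{"jaw":0,"delta_pos":[0.4,-0.2185,0],"turn":0},{"jaw":0,"delta_pos":[0.4,-0.2185,0],"turn":0},{"jaw":0,"delta_pos":[0.4,-0.2185,0],"turn":0},{"jaw":0,"delta_pos":[0.4,-0.2185,0],"turn":0},{"jaw":0,"delta_pos":[0.4,-0.2185,0.1],"turn":0},{"jaw":0,"delta_pos":[0.4,-0.2185,0.1],"turn":0},{"jaw":0,"delta_pos":[0.4,-0.2185,0.13],"turn":0}]' 20
```

```text
clock: 0.98
position: [0.438, -0.3446, 0.1601]
ee_rot: [0.993, 0.115, 0.001, 0.001]
ft_force: [0.4, -1.4, 0.4]
grip_width: -0.003
```

```bash
python3 -m handwheel '[{"jaw":0,"delta_pos":[0,0,0],"turn":0},{"jaw":0,"delta_pos":[0,0,0],"turn":0}]'
```

```text
clock: 1.15
position: [0.436, -0.344, 0.1577]
ee_rot: [0.993, 0.117, -0.001, -0.001]
ft_force: [-0.5, -0.9, -0.1]
grip_width: -0.001
```

```bash
python3 -m handwheel '[{"jaw":0,"delta_pos":[0.054,-0.028,0.03],"turn":0},{"jaw":0,"delta_pos":[0.054,-0.028,0.05],"turn":0},{"jaw":0,"delta_pos":[0.054,-0.028,0.083],"turn":0},{"jaw":0,"delta_pos":[0.054,-0.028,0.083],"turn":0},{"jaw":0,"delta_pos":[0.054,-0.028,0.083],"turn":0},{"jaw":0,"delta_pos":[0.054,-0.028,0.083],"turn":0}]'
python3 - <<'E'
from h import *
cv2.imwrite('pics/w1.png',camera('wrist')[:,:,::-1])
E
```

```text
clock: 1.65
position: [0.4817, -0.309, 0.0786]
ee_rot: [0.994, 0.113, 0.001, 0.001]
ft_force: [0.3, 0.3, 0.5]
grip_width: -0.001
```

View pics/w1.png

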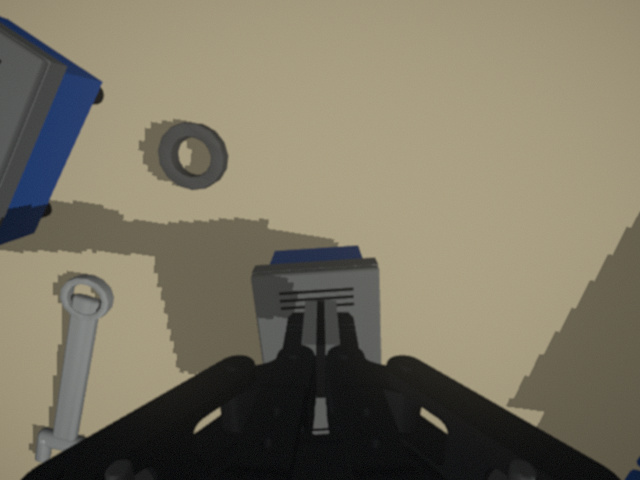

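The fingertips are over the lid's +x rib strip (strip around px 317,297; tips around 320,305). Next I'll go down gently.

```bash
python3 -m handwheel '[{"jaw":0,"delta_pos":[0,0,0.008],"turn":0},{"jaw":0,"delta_pos":[0,0,0.011],"turn":0},{"jaw":0,"delta_pos":[0,0,0.011],"turn":0}]'; python3 -m handwheel '[{"jaw":0,"delta_pos":[0,0,0.0015],"turn":0},{"jaw":0,"delta_pos":[0,0,0.0015],"turn":0}]';python3 -m handwheel '[{"jaw":0,"delta_pos":[0,0,0.0015],"turn":0},{"jaw":0,"delta_pos":[0,0,0.0015],"turn":0}]'
```

```text
clock: 1.95
position: [0.4813, -0.3072, 0.0654]
ee_rot: [0.993, 0.114, -0.0, 0.0]
ft_force: [0.7, -0.4, 0.3]
grip_width: -0.003
clock: 2.12
position: [0.4817, -0.3069, 0.0641]
ee_rot: [0.993, 0.115, 0.0, 0.0]
ft_force: [-0.6, 0.2, 0.3]
grip_width: 0.001
clock: 2.28
position: [0.4819, -0.307, 0.0631]
ee_rot: [0.993, 0.115, 0.0, 0.0]
ft_force: [-3.1, 0.9, 6.2]
grip_width: 0.002
```

```bash
python3 -m handwheel '[{"jaw":0,"delta_pos":[0,0,0],"turn":0}]';python3 -m handwheel '[{"jaw":0,"delta_pos":[0,0,0.0005],"turn":0},{"jaw":0,"delta_pos":[0,0,0.0005],"turn":0}]'
python3 - <<'E'
from h import *
cv2.imwrite('pics/w2.png',camera('wrist')[:,:,::-1]);print(get_obs()['position'],get_obs()['ft_force'])
E
```

```text
clock: 2.37
position: [0.4819, -0.307, 0.0632]
ee_rot: [0.993, 0.115, 0.0, 0.0]
ft_force: [-2.3, 0.5, 5.4]
grip_width: 0.0
clock: 2.53
position: [0.482, -0.307, 0.0629]
ee_rot: [0.993, 0.115, 0.0, 0.0]
ft_force: [-3.5, 0.8, 8.9]
grip_width: -0.001
[ 0.48199819 -0.30699179  0.06296214] [-2.92907629  1.32842887  8.12096478]
```

Lid D is stiff: 8 N with under 1 mm of travel, so it's home. On to the next lid, +x end at (0.5575, -0.1424).

```bash
python3 -m handwheel '[{"jaw":0,"delta_pos":[0,0,-0.03],"turn":0},{"jaw":0,"delta_pos":[0.022,-0.0286,-0.03],"turn":0},{"jaw":0,"delta_pos":[0.111,-0.143,-0.03],"turn":0},{"jaw":0,"delta_pos":[0.111,-0.143,-0.03],"turn":0},{"jaw":0,"delta_pos":[0.111,-0.143,-0.03],"turn":0},{"jaw":0,"delta_pos":[0.111,-0.143,-0.03],"turn":0},{"jaw":0,"delta_pos":[0.111,-0.143,-0.015],"turn":0},{"jaw":0,"delta_pos":[0.111,-0.143,-0.012],"turn":0},{"jaw":0,"delta_pos":[0.111,-0.143,-0.012],"turn":0}]'
python3 - <<'E'
from h import *
cv2.imwrite('pics/w3.png',camera('wrist')[:,:,::-1]);print(get_obs()['position'],get_obs()['ft_force'])
E
```

```text
clock: 3.33
position: [0.5562, -0.1426, 0.0729]
ee_rot: [0.993, 0.115, -0.001, -0.0]
ft_force: [0.4, -0.2, 1.0]
grip_width: 0.002
[ 0.55649993 -0.14327761  0.0736438 ] [-0.17676272 -0.55221524  0.29793376]
```

View pics/w3.png

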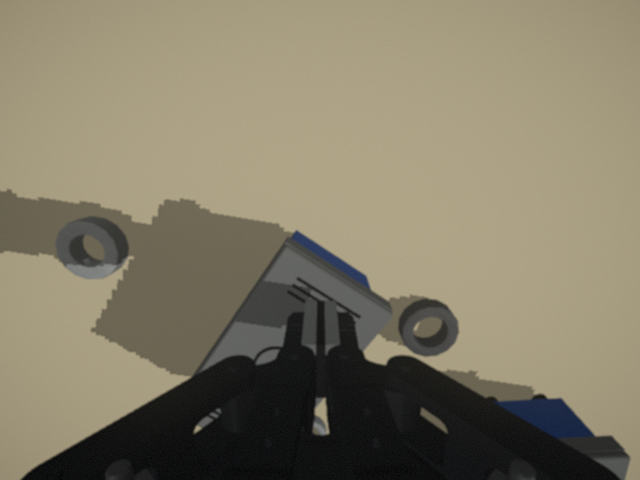

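The tips are over lid C's +x rib strip (strip around px 326,298) and clear of the collars. Going down.

```bash
python3 -m handwheel '[{"jaw":0,"delta_pos":[0,0,0.007],"turn":0},{"jaw":0,"delta_pos":[0,0,0.007],"turn":0}]'; for i in 1 2 3 4; do python3 -m handwheel '[{"jaw":0,"delta_pos":[0,0,0.001],"turn":0},{"jaw":0,"delta_pos":[0,0,0.001],"turn":0}]' | grep -E "pos|force"; done
```

```text
clock: 3.55
position: [0.5566, -0.1434, 0.0663]
ee_rot: [0.994, 0.114, -0.0, 0.0]
ft_force: [-0.9, -0.5, -0.3]
grip_width: 0.001
position: [0.5571, -0.1428, 0.066]
ft_force: [-0.3, -0.1, 0.6]
position: [0.5573, -0.1424, 0.0651]
ft_force: [-0.0, -0.1, -0.4]
position: [0.5574, -0.1424, 0.0643]
ft_force: [-1.5, -0.8, 2.6]
position: [0.5575, -0.1424, 0.0637]
ft_force: [-2.1, -0.4, 7.5]
```

Lid C is stiff too: 7.5 N within under 1 mm. Next is lid B, +x end at (0.540, 0.1055).

```bash
python3 -m handwheel '[{"jaw":0,"delta_pos":[0,0,-0.03],"turn":0},{"jaw":0,"delta_pos":[0.005,-0.03,-0.03],"turn":0},{"jaw":0,"delta_pos":[0.039,-0.2455,-0.03],"turn":0},{"jaw":0,"delta_pos":[0.039,-0.2455,-0.03],"turn":0},{"jaw":0,"delta_pos":[0.039,-0.2455,-0.03],"turn":0},{"jaw":0,"delta_pos":[0.039,-0.2455,-0.03],"turn":0},{"jaw":0,"delta_pos":[0.039,-0.2455,-0.03],"turn":0},{"jaw":0,"delta_pos":[0.039,-0.2455,-0.03],"turn":0},{"jaw":0,"delta_pos":[0.039,-0.2455,-0.011],"turn":0},{"jaw":0,"delta_pos":[0.039,-0.2455,-0.011],"turn":0}]'
python3 - <<'E'
from h import *
cv2.imwrite('pics/w4.png',camera('wrist')[:,:,::-1]);print(get_obs()['position'],get_obs()['ft_force'])
E
```

```text
clock: 5.05
position: [0.5376, 0.1064, 0.0716]
ee_rot: [0.993, 0.116, -0.002, 0.0]
ft_force: [-1.0, -0.8, -0.1]
grip_width: -0.001
[0.53808647 0.10535294 0.07267603] [0.77185857 0.07069418 0.36202848]
```

View pics/w4.png

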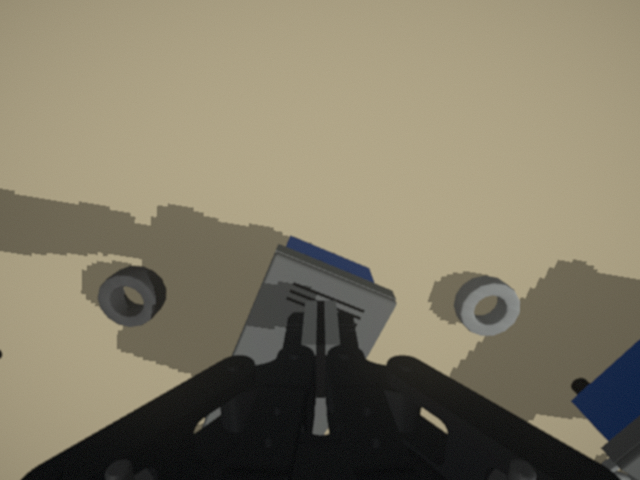

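The tips are over lid B's +x strip (around px 326,300). Going down.

```bash
python3 -m handwheel '[{"jaw":0,"delta_pos":[0,0,0.006],"turn":0},{"jaw":0,"delta_pos":[0,0,0.006],"turn":0}]'; for i in 1 2 3 4; do python3 -m handwheel '[{"jaw":0,"delta_pos":[0,0,0.001],"turn":0},{"jaw":0,"delta_pos":[0,0,0.001],"turn":0}]' | grep -E "pos|force"; done
```

```text
clock: 5.27
position: [0.5392, 0.1046, 0.0675]
ee_rot: [0.993, 0.114, -0.0, 0.0]
ft_force: [-0.1, -0.4, -0.4]
grip_width: 0.001
position: [0.5395, 0.1051, 0.0672]
ft_force: [-0.7, 1.0, -0.0]
position: [0.5394, 0.1054, 0.0662]
ft_force: [1.0, 0.2, -0.3]
position: [0.5393, 0.1056, 0.065]
ft_force: [0.6, 0.3, 0.4]
position: [0.5394, 0.1057, 0.0642]
ft_force: [-0.4, 0.1, 2.5]
```

```bash
for i in 1 2 ; do python3 -m handwheel '[{"jaw":0,"delta_pos":[0,0,0.001],"turn":0},{"jaw":0,"delta_pos":[0,0,0.001],"turn":0}]' | grep -E "pos|force"; done
```

```text
position: [0.5395, 0.1057, 0.0635]
ft_force: [-2.6, -0.9, 7.7]
position: [0.5396, 0.1058, 0.0631]
ft_force: [-5.0, -0.8, 14.0]
```

Lid B is stiff as well. The last is lid A, +x end at (0.500, 0.3335), and I'll test it rather than assume it's the loose one.

```bash
python3 -m handwheel '[{"jaw":0,"delta_pos":[0,0,-0.035],"turn":0},{"jaw":0,"delta_pos":[0.002,-0.03,-0.035],"turn":0},{"jaw":0,"delta_pos":[0.013,-0.231,-0.035],"turn":0},{"jaw":0,"delta_pos":[0.013,-0.231,-0.035],"turn":0},{"jaw":0,"delta_pos":[0.013,-0.231,-0.035],"turn":0},{"jaw":0,"delta_pos":[0.013,-0.231,-0.035],"turn":0},{"jaw":0,"delta_pos":[0.013,-0.231,-0.035],"turn":0},{"jaw":0,"delta_pos":[0.013,-0.231,-0.012],"turn":0},{"jaw":0,"delta_pos":[0.013,-0.231,-0.012],"turn":0},{"jaw":0,"delta_pos":[0.013,-0.231,-0.012],"turn":0}]'
python3 - <<'E'
from h import *
cv2.imwrite('pics/w5.png',camera('wrist')[:,:,::-1]);print(get_obs()['position'],get_obs()['ft_force'])
E
```

```text
clock: 7.1
position: [0.4986, 0.333, 0.073]
ee_rot: [0.993, 0.115, -0.001, 0.001]
ft_force: [0.1, -0.9, -0.2]
grip_width: -0.002
[0.49958194 0.33267531 0.07396342] [ 0.54282325 -0.03066092  0.99260297]
```

View pics/w5.png

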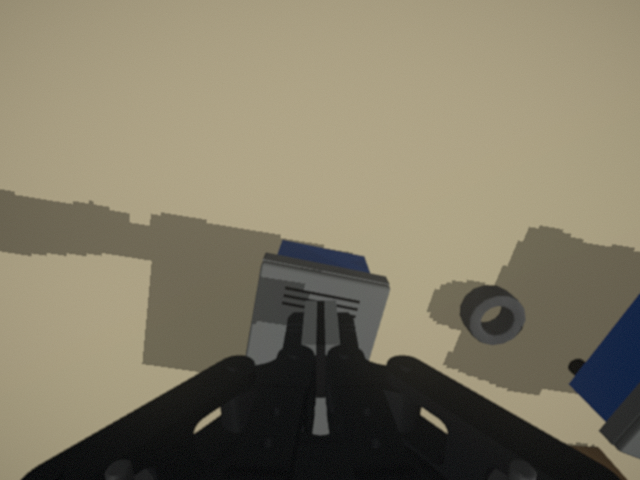

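The tips are over lid A's +x strip (around px 322,299). Going down in 1 mm steps.

```bash
python3 -m handwheel '[{"jaw":0,"delta_pos":[0,0,0.008],"turn":0},{"jaw":0,"delta_pos":[0,0,0.008],"turn":0}]'; for i in 1 2 3 4 5 ; do python3 -m handwheel '[{"jaw":0,"delta_pos":[0,0,0.001],"turn":0},{"jaw":0,"delta_pos":[0,0,0.001],"turn":0}]' | grep -E "pos|force"; done
```

```text
clock: 7.32
position: [0.4998, 0.3322, 0.0655]
ee_rot: [0.994, 0.114, -0.0, 0.0]
ft_force: [-0.1, -0.8, 0.1]
grip_width: -0.002
position: [0.4997, 0.333, 0.0652]
ft_force: [-0.5, -0.7, 0.6]
position: [0.4995, 0.3334, 0.0641]
ft_force: [0.6, -0.0, -0.1]
position: [0.4993, 0.3335, 0.063]
ft_force: [-0.8, -0.2, 0.2]
position: [0.4994, 0.3336, 0.062]
ft_force: [0.4, -0.1, 0.1]
position: [0.4995, 0.3336, 0.061]
ft_force: [-0.1, -0.3, 0.5]
```

```bash
for i in 1 2 3 4 ; do python3 -m handwheel '[{"jaw":0,"delta_pos":[0,0,0.001],"turn":0},{"jaw":0,"delta_pos":[0,0,0.001],"turn":0}]' | grep -E "pos|force"; done
python3 - <<'E'
from h import *
cv2.imwrite('pics/w6.png',camera('wrist')[:,:,::-1]);print(get_obs()['position'],get_obs()['ft_force'])
E
```

```text
position: [0.4995, 0.3336, 0.06]
ft_force: [0.6, -0.0, 1.9]
position: [0.4996, 0.3336, 0.0593]
ft_force: [0.0, -0.8, 5.2]
position: [0.4997, 0.3338, 0.059]
ft_force: [-1.6, -2.7, 10.7]
position: [0.4997, 0.3338, 0.0586]
ft_force: [-4.1, -4.7, 16.5]
[0.49976312 0.33375716 0.05864558] [-4.38669007 -4.28315388 17.71390401]
```

View pics/w6.png

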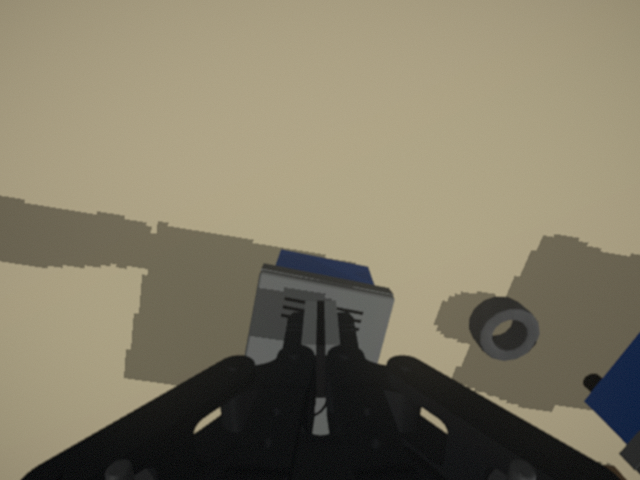

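Lid A is ambiguous. The hard stop came at z about 60 mm, but a weak 0–1.5 N ramp before it would be hidden in the force noise. I'll compare scene and wrist pictures of the lid pressed and released.

```bash
python3 - <<'E'
from h import *
cv2.imwrite('pics/s6.png',camera('scene')[:,:,::-1]);cv2.imwrite('pics/t6.png',camera('top')[:,:,::-1])
E
for i in 1 2 3 4 5 6 7 8; do python3 -m handwheel '[{"jaw":0,"delta_pos":[0,0,-0.001],"turn":0},{"jaw":0,"delta_pos":[0,0,-0.001],"turn":0}]' | grep -E "pos|force"; done
python3 - <<'E'
from h import *
cv2.imwrite('pics/s7.png',camera('scene')[:,:,::-1]);cv2.imwrite('pics/w7.png',camera('wrist')[:,:,::-1])
a,b=[cv2.imread(f'pics/s{k}.png')[235:320,460:560] for k in(6,7)]
cv2.imwrite('pics/cmp.png',np.hstack([cv2.resize(x,(400,340),interpolation=cv2.INTER_CUBIC) for x in(a,b)]))
E
```

```text
position: [0.4997, 0.3337, 0.059]
ft_force: [-1.8, -2.5, 10.2]
position: [0.4995, 0.3336, 0.0594]
ft_force: [0.9, 0.6, 3.7]
position: [0.4995, 0.3335, 0.06]
ft_force: [1.3, -0.4, 1.7]
position: [0.4993, 0.3335, 0.061]
ft_force: [0.9, 0.5, 1.6]
position: [0.499, 0.3335, 0.0619]
ft_force: [-0.5, -0.1, 0.6]
position: [0.4991, 0.3335, 0.063]
ft_force: [0.3, 0.1, 0.7]
position: [0.4993, 0.3335, 0.0641]
ft_force: [0.7, 0.1, -0.2]
position: [0.4994, 0.3335, 0.0652]
ft_force: [-0.9, -0.2, 0.3]
```

View pics/cmp.png

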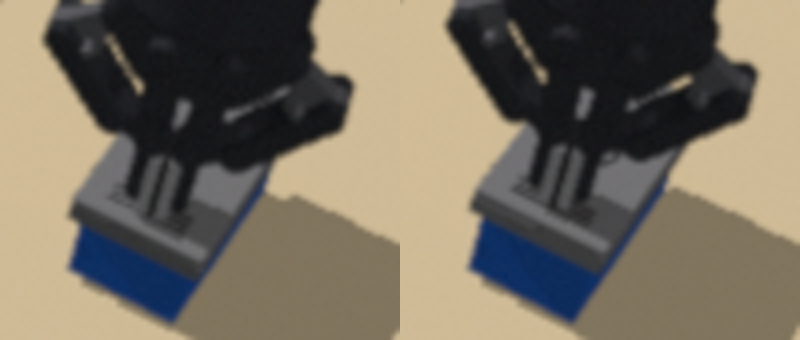

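View pics/w7.png

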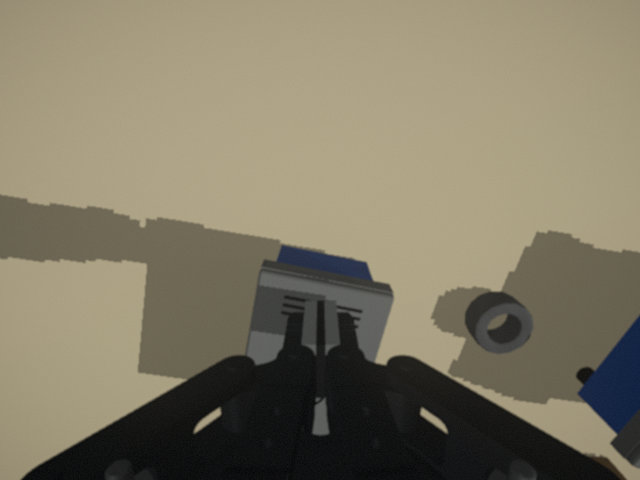

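```bash
python3 - <<'E'
from h import *
for n in('scene0','s6','s7'):
    im=cv2.imread(f'pics/{n}.png').astype(float)
    r=[]
    for c in range(482,506,3):
        col=im[270:315,c,0]-im[270:315,c,2]  # blueness
        k=np.argmax(col>40); f=(40-col[k-1])/(col[k]-col[k-1])
        r.append(round(270+k-1+f,2))
    print(n,r)
E
```

```text
scene0 [np.float64(289.84), np.float64(291.4), np.float64(292.89), np.float64(294.38), np.float64(295.84), np.float64(297.4), np.float64(298.87), np.float64(300.38)]
s6 [np.float64(291.75), np.float64(293.32), np.float64(294.81), np.float64(296.33), np.float64(297.78), np.float64(299.33), np.float64(300.81), np.float64(302.35)]
s7 [np.float64(289.76), np.float64(291.36), np.float64(292.79), np.float64(294.35), np.float64(295.81), np.float64(297.37), np.float64(298.84), np.float64(300.36)]
```

Lid A's edge went down 1.95 px (about 4 mm) when pressed and sprang back to within 0.1 px when released. That makes A the loose lid, so I'll move over its middle.

```bash
python3 -m handwheel '[{"jaw":0,"delta_pos":[0,0,-0.015],"turn":0},{"jaw":0,"delta_pos":[-0.041,-0.0085,-0.015],"turn":0},{"jaw":0,"delta_pos":[-0.041,-0.0085,-0.01],"turn":0},{"jaw":0,"delta_pos":[-0.041,-0.0085,-0.005],"turn":0},{"jaw":0,"delta_pos":[-0.041,-0.0085,-0.005],"turn":0}]'
python3 - <<'E'
from h import *
cv2.imwrite('pics/w8.png',camera('wrist')[:,:,::-1]);s=camera('scene')[:,:,::-1];cv2.imwrite('pics/s8.png',s)
cv2.imwrite('pics/s8c.png',cv2.resize(s[235:320,460:560],(700,595),interpolation=cv2.INTER_CUBIC));print(get_obs()['position'])
E
```

```text
clock: 10.82
position: [0.4574, 0.332, 0.0692]
ee_rot: [0.993, 0.115, -0.0, 0.0]
ft_force: [-0.7, 0.2, -0.0]
grip_width: -0.002
[0.45825214 0.33220061 0.06986282]
```

View pics/w8.png

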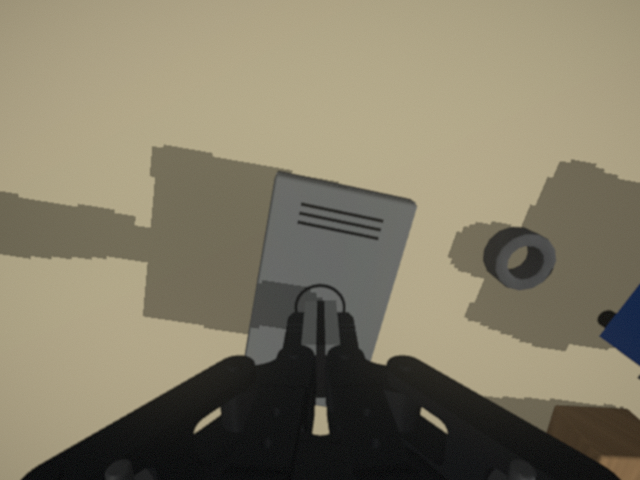

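View pics/s8c.png

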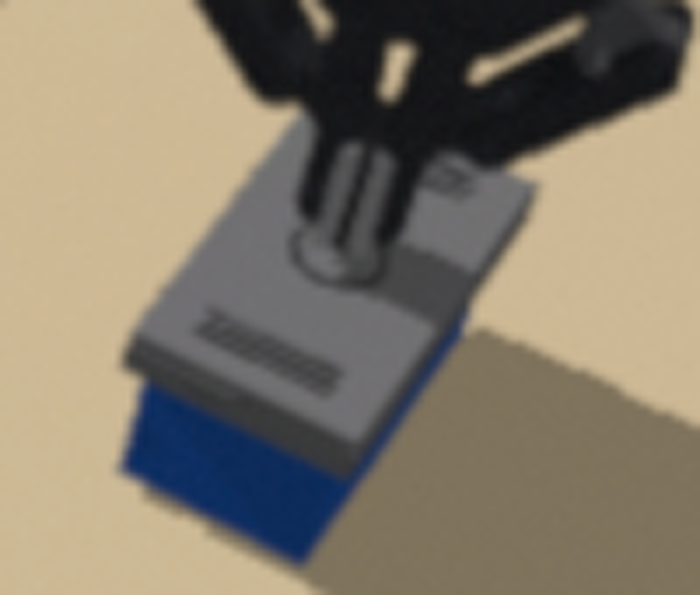

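The tips sit inside the ring in both views (wrist ring around px 321,305). Pressing the middle now.

```bash
python3 -m handwheel '[{"jaw":0,"delta_pos":[0,0,0.004],"turn":0},{"jaw":0,"delta_pos":[0,0,0.004],"turn":0}]'|grep -E "pos|force"; for i in 1 2 3 4 5 6 7; do python3 -m handwheel '[{"jaw":0,"delta_pos":[0,0,0.001],"turn":0},{"jaw":0,"delta_pos":[0,0,0.001],"turn":0}]' | grep -E "pos|force"; done
```

```text
position: [0.4579, 0.3322, 0.0654]
ft_force: [-0.4, -0.1, 0.3]
position: [0.4576, 0.3324, 0.0648]
ft_force: [0.5, -0.0, -0.0]
position: [0.4575, 0.3325, 0.0639]
ft_force: [-0.3, -0.4, 0.8]
position: [0.4575, 0.3324, 0.0629]
ft_force: [0.3, 0.6, 0.8]
position: [0.4576, 0.3325, 0.0622]
ft_force: [-0.8, -1.5, 2.6]
position: [0.4576, 0.3325, 0.0614]
ft_force: [-1.4, -2.1, 5.4]
position: [0.4576, 0.3325, 0.0604]
ft_force: [-1.5, -1.8, 5.8]
position: [0.4575, 0.3325, 0.0594]
ft_force: [-2.3, -1.6, 5.1]
```

```bash
for i in 1 2 3; do python3 -m handwheel '[{"jaw":0,"delta_pos":[0,0,0.001],"turn":0},{"jaw":0,"delta_pos":[0,0,0.001],"turn":0}]' | grep -E "pos|force"; done
```

```text
position: [0.4576, 0.3325, 0.0586]
ft_force: [-2.0, -2.2, 8.2]
position: [0.4576, 0.3326, 0.0584]
ft_force: [-5.7, -6.3, 17.0]
position: [0.4577, 0.3327, 0.0583]
ft_force: [-8.3, -7.0, 26.8]
```

Hard stop at 58.3 mm, after about 4 mm of travel. I'll let go straight up and check with the cameras.

```bash
python3 -m handwheel '[{"jaw":0,"delta_pos":[0,0,-0.005],"turn":0},{"jaw":0,"delta_pos":[0,0,-0.03],"turn":0},{"jaw":0,"delta_pos":[0,0,-0.06],"turn":0},{"jaw":0,"delta_pos":[0,0,-0.1],"turn":0},{"jaw":0,"delta_pos":[0,0,-0.13],"turn":0},{"jaw":0,"delta_pos":[0,0,-0.13],"turn":0},{"jaw":0,"delta_pos":[0,0,-0.13],"turn":0}]'
python3 - <<'E'
from h import *
s=camera('scene')[:,:,::-1];cv2.imwrite('pics/s9.png',s);t=camera('top')[:,:,::-1];cv2.imwrite('pics/t9.png',t)
for n in('scene0','s9'):
    im=cv2.imread(f'pics/{n}.png').astype(float);r=[]
    for c in range(482,506,3):
        col=im[270:315,c,0]-im[270:315,c,2];k=np.argmax(col>40);r.append(round(float(270+k-1+(40-col[k-1])/(col[k]-col[k-1])),2))
    print(n,r)
    # right long side edge rows: blueness onset along columns
    print([int(np.argmax((im[245:300,c,0]-im[245:300,c,2])>40))+245 for c in range(512,530,3)])
cv2.imwrite('pics/s9c.png',np.hstack([cv2.resize(cv2.imread(f'pics/{n}.png')[235:320,460:560],(400,340),interpolation=cv2.INTER_CUBIC) for n in('scene0','s9')]))
E
```

```text
clock: 13.33
position: [0.4583, 0.3331, 0.1878]
ee_rot: [0.993, 0.115, 0.002, -0.001]
ft_force: [0.5, -0.5, -1.3]
grip_width: -0.0
scene0 [289.84, 291.4, 292.89, 294.38, 295.84, 297.4, 298.87, 300.38]
[245, 296, 245, 287, 283, 245]
s9 [291.57, 293.2, 294.61, 296.19, 297.61, 299.17, 300.6, 302.18]
[245, 245, 245, 245, 245, 245]
```

View pics/s9.png

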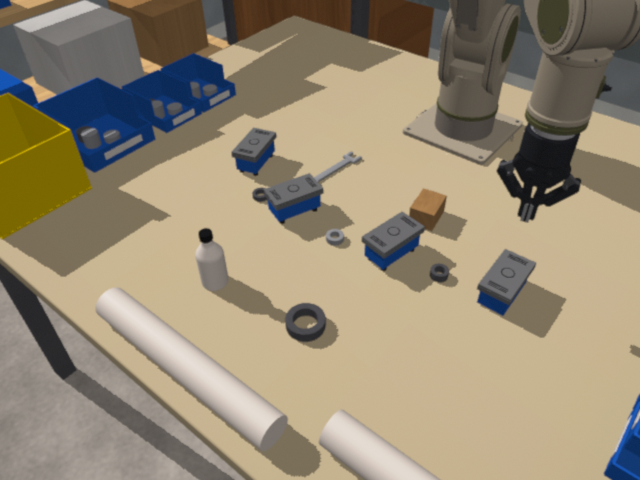

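View pics/s9c.png

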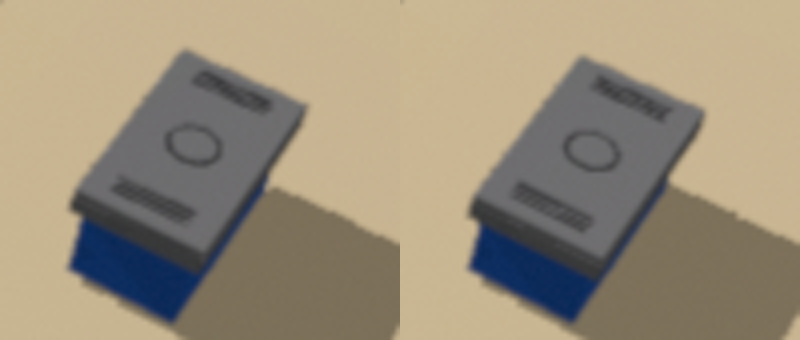

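Lid A is down about 1.75 px (4 mm) at its near end, and its far end has dropped too. The robot is clear and nothing else has visibly moved, so I'm handing in.

```bash
python3 - <<'E'
from h import *
a=cv2.imread('pics/scene0.png').astype(int);b=cv2.imread('pics/s9.png').astype(int)
d=abs(a-b).max(2)
for n,(x,y) in dict(big=(305,321),bottle=(212,262),c3=(335,236),c2=(440,271),c1=(260,194),span=(340,168),carton=(428,209)).items(): print(n,d[y-18:y+18,x-18:x+18].max(),(d[y-18:y+18,x-18:x+18]>40).sum())
print(hand_in())
E
```

```text
big 4 0
bottle 3 0
c3 21 0
c2 37 0
c1 43 1
span 3 0
carton 13 0
the job is handed in; nothing more can be done
None
```

The loose lid was lid A, the one at about (0.458, 0.333). It is now pressed home and the job is handed in, with about 13.5 of the 45 s used.

- **Finding it:** I pressed the +x end strip of each lid with shut fingertips, in the order D, C, B, A. D, C and B were stiff, taking 8–14 N with no more than about 1.5 mm of travel. A dipped about 4 mm under less than 2 N and then stood on its ledge. When I let go, its edge in the scene camera returned to within 0.1 px of where it started.
- **Seating it:** I pressed A on its ring. It slid down about 4 mm at 5–8 N, then met a hard stop at a height of 58.3 mm.
- **Last checks:** After I let go, A's edge stayed about 1.75 px (4 mm) lower at the near end, and by eye the far end had dropped too. The loose items match the first picture, with only slight shading differences near two collars.

**Fell short or not checked:**
- On A's end strip the force briefly reached 17.7 N, over the 15 N limit. The lid still sprang back level, so it did not seat there.
- The final press on the ring peaked at 26.8 N, above the suggested 20 N.
- I did not press an end of A again after seating it; that it is home rests on the hard stop and the pictures.

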